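Slide the top trivet tile onto the stand

TASK

Set out a trivet tile on the kitchen island: without lifting it, slide the blue tile off the top of the stack straight across onto the wooden stand beside it, then slide it over until it sits square and snug against the stand's brass rail, wholly on the stand. Press and push only gently, for the glaze cracks under a hard finger, and leave the white tiles under it, the mug, the spice jar and the bowl where they are.

Things in the scene. Friction and masses are not known exactly. Their poses are not given: they have to be found in the camera images.
- caddy: Fixed dark steel caddy around the stack of three tiles, 139 mm (x) by 124 mm (y). Floor 12 mm thick; 6 mm walls along its -x and +x sides (inner faces at x = -63.5 and 63.5 mm) up to z = 48 mm, level with the stack's top; its -y and +y ends are open. Origin: centre of its underside on the table.
- tile_top: Loose blue tile, white border line, top of the stack: 120 x 120 x 12 mm, 0.3 to 0.5 kg. Origin: centre of its underside; x, y along edges. Too wide to grasp, sides shielded: press shut fingertips on top and drag. Fingertips grip it well (0.7 or more), tile on tile or stand slides (about 0.25): 5 to 10 N of press drags it. Hard: 1 mm too deep adds about 12 N or more; never over 25 N from fingers.
- tile_middle: Loose white trivet tile with blue border line, same size, directly under the blue one; must stay (its origin within 6 mm of its start). Origin: centre of its underside.
- tile_bottom: Loose white trivet tile, same size, lowest of the stack, on the caddy floor; must stay (within 6 mm). Origin: centre of its underside.
- stand: Fixed wooden stand beside the caddy, on its +y or -y side (varies), same yaw. 170 mm (x) by 156 mm (y), 5 mm gap to the caddy; top face at z = 34 mm, 2 mm below the blue tile's underside on the stack. Origin: centre of its underside on the table. The rail runs along its +x edge; its other sides are open.
- rail: Fixed brass rail, 15 (x) by 156 (y) by 12 mm tall, at the stand's +x edge. Origin: centre of its underside, at (77.5, 0, 34) mm in the stand's frame; the face the tile seats on is at x = 70 mm there, so the seated tile's origin is at x = 10, z = 34 mm. The arriving tile is about 8 to 22 mm short of the rail. It must never push the rail over 15 N.
- tin: Fixed closed white bread tin with brass band, on the other side of the caddy from the stand, its side 7 mm from the blue tile's, 170 mm (x) by 156 mm (y) by 60 mm tall. Origin: centre of its underside.
- mug: Loose white mug beyond the stack, 76 mm across, 85 mm tall, handle on its own +y side. Leave it alone. Origin: centre of its underside.
- spice_jar: Loose amber spice jar beyond the stack, 48 mm across, 90 mm tall. Leave it alone. Origin: centre of its underside.
- bowl: Loose white bowl beyond the stack, 110 mm across, 50 mm tall. Leave it alone. Origin: centre of its underside.
Not all that is in view belongs to the job. There is more than one size of the tile_top; the one meant has the size given above.

How it is judged (in metres and radians):
On the way:
1. the blue tile lies across the gap, resting on both the middle tile and the stand (contact force between tile_top and tile_middle above 0.2 N and contact force between tile_top and stand above 0.2 N), for 0.1 s.
At the end, for the whole second after the job is handed in: The blue tile lies flat and at rest on the stand, its edge within 3 mm of the brass rail and square to it within 2 degrees, overhanging the stand's ends by no more than 2 mm; both white tiles are still stacked within 6 mm of where they were, and mug, spice jar and bowl within 10 mm (x of tile_top in the frame of stand between 0.007 and 0.0125 m and y of tile_top in the frame of stand between -0.02 and 0.02 m and z of tile_top in the frame of stand between 0.031 and 0.0365 m and angle between the x axis of tile_top and the x axis of stand, either way round below 0.035 rad and angle between tile_top's own z axis and vertical below 0.03 rad and linear speed of tile_top below 0.01 m/s and distance of each of tile_middle, tile_bottom from where it was at the start of the episode below 0.006 m and distance of each of mug, spice_jar, bowl from where it was at the start of the episode below 0.01 m); the robot touches nothing.
It fails at once if the blue tile is lifted: its centre rises more than 6 mm above where it lay on the stack (z of tile_top in the frame of stand above 0.042 m).
It fails at once if the fingers press on the blue tile with more than 25 N (contact force between the fingers and tile_top above 25 N).
It fails at once if the blue tile is pushed against the brass rail with more than 15 N (contact force between tile_top and rail above 15 N).
It fails at once if a white tile is dragged more than 6 mm (distance of any of tile_middle, tile_bottom from where it was at the start of the episode above 0.006 m).
It fails at once if the mug, spice jar or bowl is pushed more than 10 mm (distance of any of mug, spice_jar, bowl from where it was at the start of the episode above 0.01 m).
It also fails if it takes over 67 s, if anything falls off the work surface, if the arm or the gripper's body presses on something with over 40 N, if the wrist force passes 120 N, or if a joint passes its speed limit or range.

ROBOT

A 6-joint arm with a two-finger parallel gripper is mounted at the origin on the work surface. World frame = base frame: x ahead of the robot, y to its left, z up, the work surface at z = 0. Lengths are in m, angles in degrees, forces in N, time in s.
With the tool pointing down it reaches from about 0.4 to 0.825 m from the base axis. Payload 7 kg.
Tool frame: the origin (TCP) lies midway between the tips of the shut fingers; the grasp point (between the pads) lies 19 mm behind it; z points along the fingers, y is the line along which they close (so a half turn about z gives the same grasp; the last joint's range is limited). The gripper opens to 88 mm and grips with 3 to 60 N. Pads are 19 mm wide; open, the fingers measure 130 mm over their backs; the gripper's body (78 mm by 193 mm) begins 47 mm behind the grasp point.
Start: joints at [-51.56, 20.546, 0.682, 0, -70.136, -16.507], TCP at [0.252, -0.626, 0.227] pointing down, gripper open.
Joint ranges: [-176.03, 176.03], [-82.01, 121.73], [-58.28, 71.71], [-173.87, 95.51], [-174.79, -0.11], [-173.66, 173.66]. Speed limits (degrees/s): [136.94, 136.94, 172.46, 180, 180, 180].

INTERFACE

Orientations are given as [roll, pitch, yaw] about the fixed x, y, z axes, in that order (R = Rz(yaw) Ry(pitch) Rx(roll)).
In Python, from plant import ctrl gives the robot as it stands. The module is installed in compiled form; this text tells all that it offers.
- The arm moves only by the tool send_rows, never from a script. Its argument "plan" is a list that holds one entry, the list of rows, each a list of 6 numbers: the shift along the tool's x, y, z in fractions of the full range, 1 being 30 cm, then the turn, a rotation vector about the tool's x, y, z in shares of 180 degrees (1.0 is 180 degrees). A call has 1 to 8 rows; each row is the pose to reach, as a shift and turn from the pose commanded when the call began, along the tool's axes at that moment; what a row does not reach only later rows make up. A row lasts 1/12 s, in which the tool goes at most 41.7 mm and 7.16 degrees, less where a joint would pass 70% of its speed; a pose out of reach is approached as far as the arm can. A shift or turn number past 1, either way, is cut back to 1. A call with a gripper value outside its range is refused whole. "fingers" is the opening, from 0 (shut) to 1 (fully open), set as the call begins (left out, the last holds). The fingers move at their own pace and stop on an object; the grip force is fixed at half the most. Time passes only in rows, so rows that repeat a pose let the fingers close. It gives the time, the measured TCP pose, the force, the opening and the grip force at its end, in the units of the state.
- ctrl.get_obs(): the state, without advancing time (a new reading comes with each control period).
- ctrl.snapshot(name): name is "scene" or "top" or "wrist"; returns a dict with "img" (400x640x3 uint8, red, green, blue), "K" (3x3 intrinsics, pixels), "k1" (the pictures are not rectified: a ray, as slopes to the right and down, at radius r is drawn at 1 + k1 r^2 times it, then the intrinsics apply), "pose" (4x4, takes a point from camera to world coordinates). Camera axes: x right, y down, z forward; pixel columns grow to the right and rows downward; lengths in m; the calibration is good to about 2 mm. A picture is of the moment at which its call begins. There is no depth.
- ctrl.close_job(): hands the job in; it is judged then, once.
The state is a dict: "clock": time; "joint_pos": joint angles; "qvel": joint speeds; "tau": joint torques, N m; "tool_pos": TCP position; "orientation": TCP orientation; "force": force on the tool from outside, world axes, zero at the start; "moment": the same for the moment, N m; "opening": finger opening in m; "gripper_force": force on a finger pad.
Only numpy, scipy, OpenCV 4.12 (cv2) and the standard library are available. Lean on these libraries where they do the work, as an engineer would, in place of code of your own. Each camera call takes 0.05 s, during which the arm holds its last target. There are 200 camera calls.

## Working session

There is one attempt and no reset: what is moved stays moved. The work goes in short steps, Python scripts to look and compute and a tool call to move; the robot and the scene stay as the last step left them, time stands still between calls to the robot, and variables do not carry over. Pictures are saved under pics/ and viewed, at most 10 in all, crops included, and the job is handed in when it is done.

Besides the shell and the picture viewer there is one more tool, called after "Call:" as name([rows], argument=value, ...), one row to a line, values as JSON. send_rows: Moves the arm, as the interface text tells. Its arguments: {"type":"object","properties":{"plan":{"type":"array","items":{"type":"array","items":{"type":"array","items":{"type":"number"}}}},"fingers":{"type":"number"}},"required":["plan"]}

```bash
mkdir -p pics; python3 - <<'E'
from plant import ctrl
import cv2,numpy as np,pickle
o=ctrl.get_obs();print(o)
for n in ("scene","top"):
    s=ctrl.snapshot(n);cv2.imwrite(f"pics/{n}0.png",s["img"][:,:,::-1]);pickle.dump(s,open(f"{n}0.pkl","wb"))
    print(n,s["K"].tolist(),s["k1"],s["pose"].round(4).tolist())
E
```

```text
{'clock': 0.0, 'joint_pos': array([-5.15603861e+01,  2.05910885e+01,  6.34041470e-01, -2.07414970e-02,
       -7.01354653e+01, -1.65089110e+01]), 'qvel': array([ 0.01525414, -0.04420239, -0.04728217,  0.03526514,  0.05934655,
        0.00028605]), 'tau': array([-4.03969289e-04, -5.82724893e+01,  2.93044960e+01,  6.99740231e+00,
        6.80366720e-03, -1.69117775e-04]), 'tool_pos': array([ 0.25192145, -0.62570181,  0.22562668]), 'orientation': array([ 1.79905760e+02, -7.59681177e-03, -1.58076355e+02]), 'force': array([-0.3487732 ,  0.04197115,  0.42050102]), 'moment': array([0.02694292, 0.00659186, 0.04177569]), 'gripper_force': 0.0, 'opening': 0.0878822722823421}
scene [[440.3223439921823, 0.0, 318.3716789591979], [0.0, 440.3223439921823, 204.83219517566476], [0.0, 0.0, 1.0]] -0.12640947850922007 [[0.7497, 0.5705, -0.3354, 0.8066], [0.6617, -0.6363, 0.3966, -0.2852], [0.0128, -0.5192, -0.8545, 0.7146], [0.0, 0.0, 0.0, 1.0]]
top [[385.09581227368915, 0.0, 322.3107174251545], [0.0, 385.09581227368915, 201.2714242505366], [0.0, 0.0, 1.0]] -0.003381012945456668 [[0.0061, -0.9981, 0.062, 0.5052], [-0.9999, -0.0068, -0.0117, 0.0269], [0.0121, -0.0619, -0.998, 0.8547], [0.0, 0.0, 0.0, 1.0]]
```

View pics/top0.png

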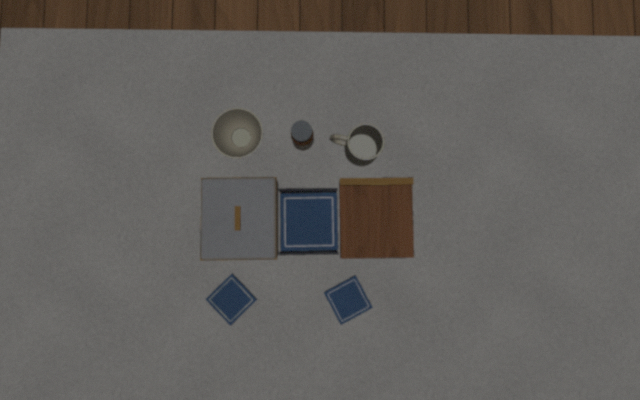

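View pics/scene0.png

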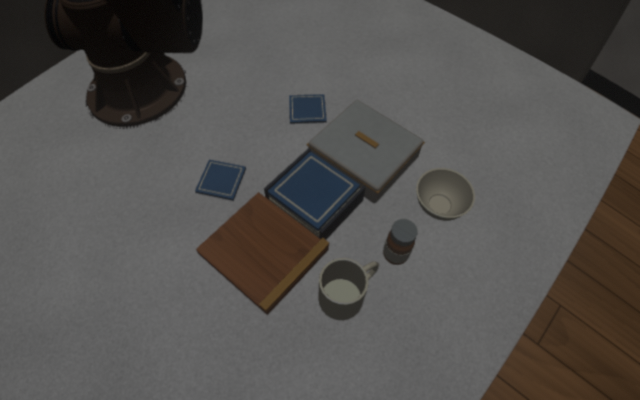

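```bash
cat > h.py <<'E'
import numpy as np,cv2
def toplane(s,px,z):
    K,k1,T=s["K"],s["k1"],s["pose"]
    d=(np.atleast_2d(px)-K[:2,2])/K[[0,1],[0,1]]; u=d.copy()
    for _ in range(20): u=d/(1+k1*(u**2).sum(1,keepdims=True))
    r=np.c_[u,np.ones(len(u))]@T[:3,:3].T
    return (T[:3,3]+r*((z-T[2,3])/r[:,2:]))[:,:2]
def rect(s,mask,z):
    c=max(cv2.findContours(mask,cv2.RETR_EXTERNAL,cv2.CHAIN_APPROX_NONE)[0],key=cv2.contourArea)
    w=toplane(s,c[:,0].astype(float),z)
    r=cv2.minAreaRect((w*1000).astype(np.float32)); return c,r
def masks(s):
    h=cv2.cvtColor(s["img"],cv2.COLOR_RGB2HSV)
    k=np.ones((3,3),np.uint8)
    b=cv2.morphologyEx(cv2.inRange(h,(95,90,45),(125,255,255)),cv2.MORPH_CLOSE,np.ones((7,7),np.uint8))
    w=cv2.morphologyEx(cv2.inRange(h,(0,70,50),(25,255,255)),cv2.MORPH_OPEN,k)
    w[:60]=0
    return b,w
E
python3 - <<'E'
import pickle,cv2,numpy as np
from h import *
for n in ("top","scene"):
    s=pickle.load(open(n+"0.pkl","rb"));b,w=masks(s)
    if n=="scene": w[:,400:]=0;w[:150]=0
    for m,z in((b,.048),(w,.034)):
        c,r=rect(s,m,z);print(n,z,r,cv2.boundingRect(c))
px={"top":s}
st=pickle.load(open("top0.pkl","rb"))
cv2.imwrite("pics/crop0.png",np.hstack([cv2.convertScaleAbs(cv2.resize(st["img"][170:270,270:420,::-1],None,fx=2.6,fy=2.6,interpolation=cv2.INTER_CUBIC),alpha=1.8),cv2.convertScaleAbs(cv2.resize(s["img"][145:311,190:440,::-1],(390,260),interpolation=cv2.INTER_CUBIC),alpha=1.8)]))
E
```

```text
top 0.048 ((513.1598510742188, 45.8577766418457), (122.7961196899414, 115.18832397460938), 0.7251393795013428) (281, 192, 56, 60)
top 0.034 ((522.8851318359375, -98.18546295166016), (168.6564178466797, 155.0951385498047), 0.28394970297813416) (340, 178, 73, 80)
scene 0.048 ((514.45703125, 45.145652770996094), (119.81477355957031, 119.2774429321289), 1.4891269207000732) (268, 152, 91, 77)
scene 0.034 ((522.7035522460938, -95.64627838134766), (166.6183319091797, 162.1334686279297), 1.1392884254455566) (197, 193, 132, 117)
```

View pics/crop0.png

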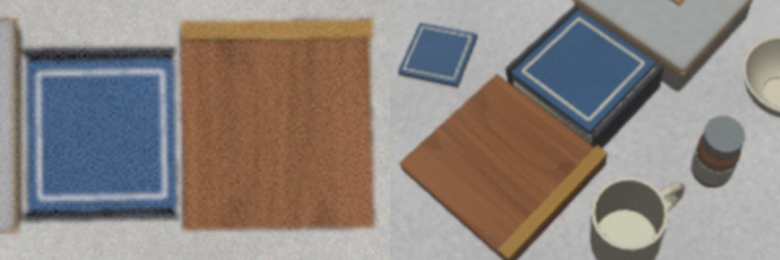

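```bash
cat >> h.py <<'E'
from scipy.spatial.transform import Rotation as Rn
def shift(tgt,yaw,pose=None):
    from plant import ctrl
    if pose is None: o=ctrl.get_obs();p,r=o["tool_pos"],o["orientation"]
    else:p,r=pose
    R=Rn.from_euler("xyz",r,degrees=True);G=Rn.from_euler("xyz",[180,0,yaw],degrees=True)
    return (R.inv().apply(np.array(tgt)-p)*100).round(3),(R.inv()*G).as_rotvec(degrees=True).round(2)
def sides(c,s,z):
    # line fit of each of the 4 sides in world; returns inward list
    w=toplane(s,c[:,0].astype(float),z)*1000
    (cx,cy),_,_=cv2.minAreaRect(w.astype(np.float32)); d=w-[cx,cy]; out={}
    for nm,ax,sg in(("+x",0,1),("-x",0,-1),("+y",1,1),("-y",1,-1)):
        ext=np.percentile(sg*d[:,ax],90)
        sel=(sg*d[:,ax]>ext-6)&(abs(d[:,1-ax])<45)
        k=np.polyfit(d[sel,1-ax],d[sel,ax],1)
        out[nm]=(round(k[1]+[cx,cy][ax],1),round(float(np.degrees(np.arctan(k[0])))*(-1 if ax==0 else 1),2))
    return out
E
python3 - <<'E'
import pickle
from h import *
for n in ("top","scene"):
    s=pickle.load(open(n+"0.pkl","rb"));b,w=masks(s)
    if n=="scene": w[:,400:]=0;w[:150]=0
    for m,z in((b,.048),(w,.034)):
        c,r=rect(s,m,z);print(n,z,sides(c,s,z))
s=shift([.5135,.0455,.226],-179.2);print(s)
E
```

```text
top 0.048 {'+x': (np.float64(573.0), 1.77), '-x': (np.float64(453.6), 0.66), '+y': (np.float64(103.5), 0.73), '-y': (np.float64(-11.1), 1.6)}
top 0.034 {'+x': (np.float64(607.0), 0.44), '-x': (np.float64(439.0), 1.65), '+y': (np.float64(-21.1), 1.37), '-y': (np.float64(-173.6), 1.58)}
scene 0.048 {'+x': (np.float64(573.5), 1.72), '-x': (np.float64(455.4), 1.56), '+y': (np.float64(103.9), 1.43), '-y': (np.float64(-13.8), 1.34)}
scene 0.034 {'+x': (np.float64(605.1), 1.06), '-x': (np.float64(440.6), 1.0), '+y': (np.float64(-19.8), 1.25), '-y': (np.float64(-176.0), 1.09)}
(array([-4.933e+01,  5.250e+01,  4.500e-02]), array([ 8.000e-02, -2.000e-02,  2.113e+01]))
```

The rows are not in the units I measure in: shifts go in shares of 30 cm and turns go in shares of 180 degrees. I convert before sending: 26.2 cm is 0.8733, -24.7 cm is -0.8233, 20.6 degrees is 0.1144.

Call:
send_rows([
  [[-0.1367,0.1433,0,0,0,0.0389],[-0.2733,0.2867,0,0,0,0.0778],[-0.41,0.43,0,0,0,0.1144],[-0.4833,0.5167,0,0,0,0.1144],[-0.5667,0.6,0,0,0,0.1144],[-0.65,0.69,0,0,0,0.1144],[-0.7333,0.78,0,0,0,0.1144],[-0.8233,0.8733,0,0,0,0.1144]],
], fingers=0)

```text
clock: 0.77
tool_pos: [0.3733, -0.3144, 0.2264]
orientation: [180.0, 0.0, -178.7]
force: [2.1, 0.2, 0.7]
opening: 0.0399
gripper_force: 0.0
```

```bash
python3 -c "
from h import *
print(shift([.5138,.0455,.08],-178.65))"
```

```text
(array([-14.874,  35.652,  14.649]), array([ 0.01,  0.  , -0.04]))
```

Scaled: 29.3 cm is 0.9767, 25.9 cm is 0.8633.

Call:
send_rows([
  [[-0.0533,0.1233,0,0,0,0],[-0.1033,0.2467,0,0,0,0],[-0.1567,0.37,0,0,0,0],[-0.2067,0.4933,0,0,0,0],[-0.26,0.6167,0,0,0,0],[-0.31,0.74,0,0,0,0],[-0.36,0.8633,0,0,0,0],[-0.4067,0.9767,0,0,0,0]],
])

```text
clock: 1.43
tool_pos: [0.4886, -0.0182, 0.2266]
orientation: [180.0, 0.0, -178.6]
force: [0.3, -1.2, 0.4]
opening: 0.0006
gripper_force: 0.0
```

Call:
send_rows([
  [[-0.0333,0.0833,0,0,0,0],[-0.06,0.15,0.0333,0,0,0],[-0.0733,0.1833,0.1,0,0,0],[-0.0733,0.1833,0.2,0,0,0],[-0.0733,0.1833,0.3,0,0,0],[-0.0733,0.1833,0.3333,0,0,0],[-0.0733,0.1833,0.3333,0,0,0],[-0.0733,0.1833,0.3333,0,0,0]],
])

```text
clock: 2.1
tool_pos: [0.5094, 0.0348, 0.127]
orientation: [-180.0, -0.0, -178.7]
force: [-0.1, 0.9, 1.2]
opening: 0.0005
gripper_force: 0.0
```

```bash
python3 -c "
from h import *
from plant import ctrl
print(shift([.5138,.0455,.05],-178.65),ctrl.get_obs()['force'],ctrl.get_obs()['opening'])"
```

```text
(array([-0.469,  1.068,  7.702]), array([-0.04, -0.03, -0.01])) [-0.13880831  0.88715893  1.1822513 ] 0.00046799005002084906
```

Scaled: 7.4 cm is 0.2467, 7.1 cm is 0.2367.

Call:
send_rows([
  [[-0.0067,0.0167,0.0833,0,0,0],[-0.015,0.0333,0.1667,0,0,0],[-0.015,0.035,0.2167,0,0,0],[-0.015,0.035,0.2367,0,0,0],[-0.015,0.035,0.2467,0,0,0],[-0.015,0.035,0.2467,0,0,0],[-0.015,0.035,0.2467,0,0,0],[-0.015,0.035,0.2467,0,0,0]],
])

```text
clock: 2.77
tool_pos: [0.5143, 0.0458, 0.0539]
orientation: [180.0, 0.1, -178.7]
force: [0.3, 0.7, 0.6]
opening: 0.0002
gripper_force: 0.0
```

```bash
python3 - <<'E'
from plant import ctrl
import cv2,numpy as np
a=ctrl.snapshot("top");print(ctrl.get_obs()["tool_pos"],ctrl.get_obs()["force"])
b=ctrl.snapshot("scene")
print(ctrl.get_obs()["force"])
f=lambda s,y,x:cv2.convertScaleAbs(cv2.resize(s["img"][y:y+120,x:x+160,::-1],(400,300),interpolation=cv2.INTER_CUBIC),alpha=1.8)
cv2.imwrite("pics/c1.png",np.hstack([f(a,160,260),f(b,120,230)]))
E
```

```text
[0.51413459 0.04577113 0.05377936] [-0.14594373 -0.2989423  -0.3546563 ]
[-0.35990853 -0.18749719 -0.26067496]
```

View pics/c1.png

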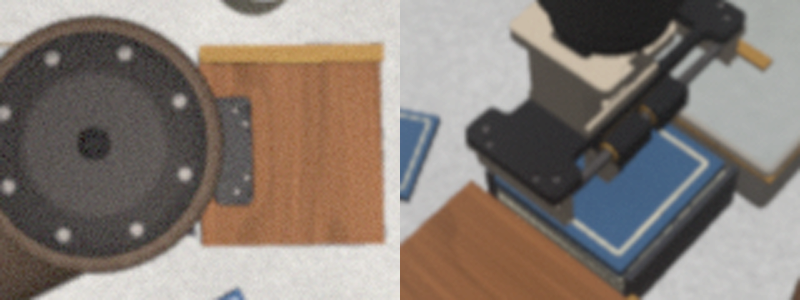

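The shut fingers hover near the tile's centre in both views, and the body is clear of the tin. Next I lower gently.

Scaled: 0.54 cm is 0.018, 0.52 cm is 0.0173.

Call:
send_rows([
  [[0,0,0.0067,0,0,0],[0,0,0.0133,0,0,0],[0,0,0.0167,0,0,0],[0,0,0.0173,0,0,0],[0,0,0.018,0,0,0],[0,0,0.018,0,0,0]],
])

```text
clock: 3.37
tool_pos: [0.5137, 0.0456, 0.0482]
orientation: [-180.0, 0.0, -178.6]
force: [-3.3, -0.1, 13.6]
opening: 0.0007
gripper_force: 6.8
```

Scaled: 0.03 cm is 0.001, 0.02 cm is 0.0007.

Call:
send_rows([
  [[0,0,0.0007,0,0,0],[0,0,0.0007,0,0,0],[0,0,0.001,0,0,0],[0,0,0.001,0,0,0]],
])

```text
clock: 3.7
tool_pos: [0.5137, 0.0456, 0.0482]
orientation: [-180.0, 0.1, -178.6]
force: [-5.2, -0.1, 17.7]
opening: 0.0002
gripper_force: 8.4
```

Scaled: -0.07 cm is -0.0023, -0.03 cm is -0.001.

Call:
send_rows([
  [[0,0,-0.001,0,0,0],[0,0,-0.0023,0,0,0],[0,0,-0.0023,0,0,0]],
])

```text
clock: 3.95
tool_pos: [0.5137, 0.0456, 0.0483]
orientation: [-180.0, 0.0, -178.6]
force: [-2.2, 0.4, 9.6]
opening: 0.0003
gripper_force: 4.5
```

Scaled: -1 cm is -0.0333, -0.85 cm is -0.0283.

Call:
send_rows([
  [[0,-0.0033,0,0,0,0],[0,-0.0083,0,0,0,0],[0,-0.0133,0,0,0,0],[0,-0.0183,0,0,0,0],[0,-0.0233,0,0,0,0],[0,-0.0283,0,0,0,0],[0,-0.0333,0,0,0,0]],
])

```text
clock: 4.53
tool_pos: [0.5149, 0.0363, 0.0483]
orientation: [179.9, 0.1, -178.6]
force: [-0.3, 2.4, 5.3]
opening: 0.0004
gripper_force: 2.8
```

```bash
cat > look.py <<'E'
from plant import ctrl
from h import *
import sys
s=ctrl.snapshot("scene");b,w=masks(s);c,r=rect(s,b,float(sys.argv[1]));print(r);o=ctrl.get_obs();print(o["tool_pos"],o["force"])
if len(sys.argv)>2: cv2.imwrite(sys.argv[2],cv2.convertScaleAbs(s["img"][120:320,170:430,::-1],alpha=1.8).repeat(2,0).repeat(2,1))
E
python3 look.py .048 pics/c2.png
```

```text
((542.8958740234375, 36.023643493652344), (67.0848617553711, 117.96636199951172), 0.5580832362174988)
[0.51489847 0.03603318 0.04833055] [0.3301156  0.76434679 5.43129015]
```

View pics/c2.png

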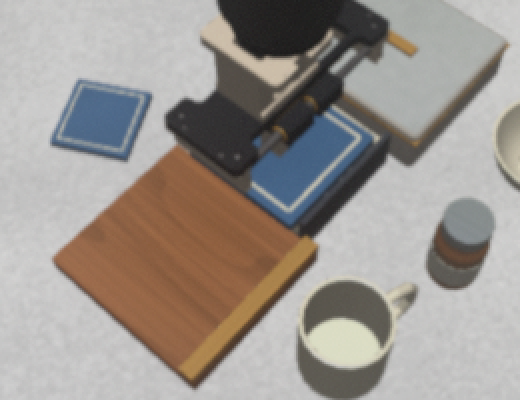

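Call:
send_rows([
  [[0,-0.0067,0.0007,0,0,0],[0,-0.015,0.0007,0,0,0],[0,-0.0233,0.0007,0,0,0],[0,-0.0317,0.0007,0,0,0],[0,-0.04,0.0007,0,0,0],[0,-0.05,0.0007,0,0,0],[0,-0.0583,0.0007,0,0,0],[0,-0.0667,0.0007,0,0,0]],
])

```text
clock: 5.25
tool_pos: [0.5156, 0.0162, 0.0483]
orientation: [179.9, 0.2, -178.6]
force: [0.3, 2.8, 7.4]
opening: 0.0005
gripper_force: 3.4
```

Scaled: -2 cm is -0.0667, -1.75 cm is -0.0583.

Call:
send_rows([
  [[0,-0.0083,0,0,0,0],[0,-0.0167,0,0,0,0],[0,-0.025,0,0,0,0],[0,-0.0333,0,0,0,0],[0,-0.0417,0,0,0,0],[0,-0.05,0,0,0,0],[0,-0.0583,0,0,0,0],[0,-0.0667,0,0,0,0]],
])

```text
clock: 5.92
tool_pos: [0.5161, -0.0038, 0.0483]
orientation: [180.0, 0.2, -178.6]
force: [0.1, 3.7, 6.7]
opening: 0.0004
gripper_force: 3.4
```

Scaled: -2 cm is -0.0667, -1.75 cm is -0.0583.

Call:
send_rows([
  [[0,-0.0083,0,0,0,0],[0,-0.0167,0,0,0,0],[0,-0.025,0,0,0,0],[0,-0.0333,0,0,0,0],[0,-0.0417,0.0002,0,0,0],[0,-0.05,0.0005,0,0,0],[0,-0.0583,0.0007,0,0,0],[0,-0.0667,0.0008,0,0,0]],
])

```text
clock: 6.58
tool_pos: [0.5165, -0.0239, 0.048]
orientation: [180.0, 0.2, -178.6]
force: [-0.3, 2.9, 7.3]
opening: 0.0004
gripper_force: 3.4
```

```bash
python3 look.py .0475
```

```text
((536.7295532226562, -23.82463836669922), (81.37898254394531, 118.99180603027344), 1.888946771621704)
[ 0.51652577 -0.0242494   0.04804203] [0.51989656 0.2860408  7.23571027]
```

Tracking well (tile y ≈ −24 mm, tool −24 mm), and it spans the gap now.

Scaled: -2 cm is -0.0667, -1.7 cm is -0.0567.

Call:
send_rows([
  [[0,-0.0067,0.0002,0,0,0],[0,-0.015,0.0003,0,0,0],[0,-0.0233,0.0005,0,0,0],[0,-0.0317,0.0007,0,0,0],[0,-0.04,0.0008,0,0,0],[0,-0.0483,0.001,0,0,0],[0,-0.0567,0.0012,0,0,0],[0,-0.0667,0.0013,0,0,0]],
])

```text
clock: 7.3
tool_pos: [0.517, -0.0439, 0.0476]
orientation: [180.0, 0.2, -178.6]
force: [0.3, 1.8, 7.6]
opening: 0.0003
gripper_force: 3.5
```

Scaled: -1.5 cm is -0.05, -1.25 cm is -0.0417.

Call:
send_rows([
  [[0,-0.0083,0,0,0,0],[0,-0.0167,0.0002,0,0,0],[0,-0.025,0.0003,0,0,0],[0,-0.0333,0.0003,0,0,0],[0,-0.0417,0.0005,0,0,0],[0,-0.05,0.0007,0,0,0]],
])

```text
clock: 7.8
tool_pos: [0.5174, -0.059, 0.0474]
orientation: [180.0, 0.2, -178.6]
force: [0.5, 2.3, 7.4]
opening: 0.0003
gripper_force: 3.7
```

Scaled: -1.7 cm is -0.0567, -1.5 cm is -0.05.

Call:
send_rows([
  [[0,-0.0083,0,0,0,0],[0,-0.0167,0.0002,0,0,0],[0,-0.025,0.0002,0,0,0],[0,-0.0333,0.0003,0,0,0],[0,-0.0417,0.0003,0,0,0],[0,-0.05,0.0003,0,0,0],[0,-0.0567,0.0003,0,0,0],[0,-0.0567,0.0003,0,0,0]],
])

```text
clock: 8.47
tool_pos: [0.5162, -0.0766, 0.0463]
orientation: [-180.0, -0.0, -178.7]
force: [0.9, -0.9, 3.2]
opening: 0.0003
gripper_force: 1.5
```

```bash
python3 look.py .046
```

```text
((536.8920288085938, -74.960205078125), (83.1382827758789, 116.92179870605469), 1.415481448173523)
[ 0.51617057 -0.07663484  0.0463347 ] [ 0.04040517 -1.21486265  1.80597732]
```

Call:
send_rows([
  [[0,0,0.001,0,0,0],[0,0,0.0013,0,0,0],[0,0,0.0013,0,0,0]],
])

```text
clock: 8.77
tool_pos: [0.5162, -0.0766, 0.0463]
orientation: [-180.0, -0.0, -178.6]
force: [-0.7, -1.8, 6.3]
opening: 0.0003
gripper_force: 3.1
```

Scaled: -2.3 cm is -0.0767, -2 cm is -0.0667.

Call:
send_rows([
  [[0,-0.0067,0,0,0,0],[0,-0.0167,0,0,0,0],[0,-0.0267,0,0,0,0],[0,-0.0367,0,0,0,0],[0,-0.0467,0,0,0,0],[0,-0.0567,0,0,0,0],[0,-0.0667,0,0,0,0],[0,-0.0767,0,0,0,0]],
])

```text
clock: 9.43
tool_pos: [0.5173, -0.0994, 0.0463]
orientation: [180.0, 0.1, -178.7]
force: [0.2, 1.5, 6.1]
opening: 0.0006
gripper_force: 2.8
```

```bash
python3 look.py .046 pics/c3.png
```

```text
((537.8386840820312, -96.3009033203125), (83.26165008544922, 117.30280303955078), 1.711256504058838)
[ 0.51731539 -0.09984602  0.04632081] [0.01616746 0.49587935 5.25643905]
```

View pics/c3.png

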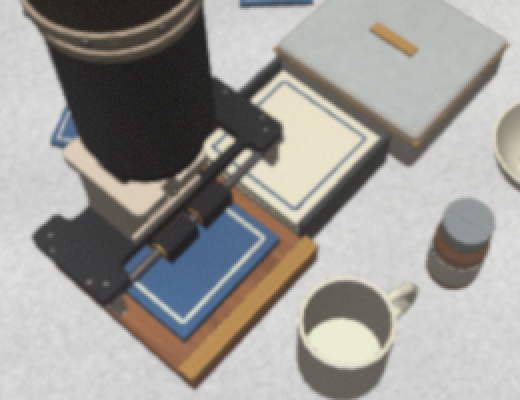

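The tile lies on the stand, square, about 14 mm short of the rail. Next I push it toward +x.

Scaled: -1 cm is -0.0333, -0.25 cm is -0.0083.

Call:
send_rows([
  [[-0.0033,0,0.0003,0,0,0],[-0.0083,0,0.0003,0,0,0],[-0.0133,0,0.0003,0,0,0],[-0.0183,0,0.0003,0,0,0],[-0.0233,0,0.0003,0,0,0],[-0.0283,0,0.0003,0,0,0],[-0.0333,0,0.0003,0,0,0]],
])

```text
clock: 10.07
tool_pos: [0.5261, -0.0997, 0.0463]
orientation: [-180.0, -0.1, -178.7]
force: [-3.6, 0.1, 10.2]
opening: 0.0003
gripper_force: 5.1
```

```bash
python3 look.py .046
```

```text
((547.9802856445312, -96.52501678466797), (80.31045532226562, 117.58006286621094), 1.7068274021148682)
[ 0.52648198 -0.09967461  0.04627613] [-3.34729434 -0.24823701  8.549226  ]
```

Call:
send_rows([
  [[-0.0027,0,-0.0003,0,0,0],[-0.0053,0,-0.0003,0,0,0],[-0.008,0,-0.0005,0,0,0],[-0.01,0,-0.0005,0,0,0]],
])

```text
clock: 10.45
tool_pos: [0.5291, -0.0996, 0.0463]
orientation: [-180.0, -0.1, -178.7]
force: [-3.5, 0.5, 9.9]
opening: 0.0004
gripper_force: 4.5
```

Call:
send_rows([
  [[-0.002,0,0,0,0,0],[-0.004,0,0,0,0,0]],
])

```text
clock: 10.62
tool_pos: [0.5302, -0.0996, 0.0463]
orientation: [-180.0, -0.1, -178.7]
force: [-3.3, -0.4, 10.4]
opening: 0.0004
gripper_force: 4.5
```

Scaled: -0.1 cm is -0.0033, -0.05 cm is -0.0017.

Call:
send_rows([
  [[-0.0017,0,0,0,0,0],[-0.0033,0,0,0,0,0]],
])

```text
clock: 10.78
tool_pos: [0.5307, -0.0996, 0.0463]
orientation: [-180.0, -0.1, -178.7]
force: [-5.4, 1.5, 11.3]
opening: 0.0003
gripper_force: 6.1
```

```bash
python3 look.py .046
```

```text
((552.1996459960938, -96.44454956054688), (78.10626983642578, 117.52376556396484), 1.3248947858810425)
[ 0.53071887 -0.09954662  0.04629193] [-4.49762867  0.62337247 11.45218004]
```

Scaled: -0.06 cm is -0.002, -0.02 cm is -0.0007.

Call:
send_rows([
  [[-0.001,0,-0.0007,0,0,0],[-0.002,0,-0.0007,0,0,0]],
])

```text
clock: 11.0
tool_pos: [0.5313, -0.0996, 0.0463]
orientation: [-180.0, -0.1, -178.7]
force: [-5.0, 0.5, 10.1]
opening: 0.0005
gripper_force: 4.7
```

Scaled: -0.04 cm is -0.0013, -0.01 cm is -0.0003.

Call:
send_rows([
  [[-0.0013,0,-0.0003,0,0,0],[-0.0013,0,-0.0003,0,0,0]],
])

```text
clock: 11.17
tool_pos: [0.5318, -0.0995, 0.0463]
orientation: [-180.0, -0.1, -178.7]
force: [-2.6, 0.5, 8.1]
opening: 0.0004
gripper_force: 3.6
```

```bash
python3 look.py .046 pics/c4.png
```

```text
((552.8523559570312, -96.42947387695312), (76.80047607421875, 117.52376556396484), 1.324894905090332)
[ 0.53181401 -0.09955041  0.04630574] [-3.67821221  0.1378302   7.31256539]
```

View pics/c4.png

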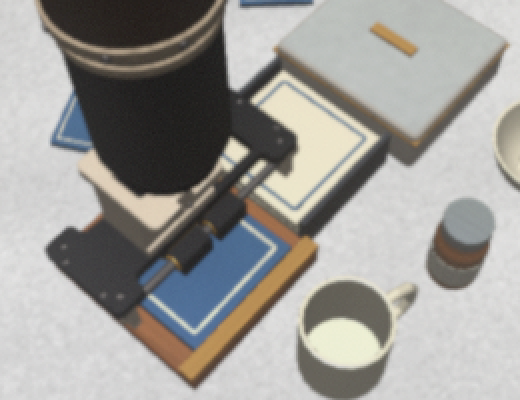

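Scaled: -0.15 cm is -0.005, -0.1 cm is -0.0033.

Call:
send_rows([
  [[-0.0017,0,0,0,0,0],[-0.0033,0,0,0,0,0],[-0.005,0,0,0,0,0]],
])

```text
clock: 11.47
tool_pos: [0.5332, -0.0995, 0.0463]
orientation: [-180.0, -0.1, -178.7]
force: [-4.1, 0.2, 8.1]
opening: 0.0006
gripper_force: 3.9
```

```bash
python3 look.py .046
```

```text
((553.4898681640625, -96.41471862792969), (75.5250015258789, 117.52376556396484), 1.324894905090332)
[ 0.53327353 -0.09954775  0.04630021] [-4.06094732 -0.49760969  8.05564203]
```

The edge stays at 591.25 mm while the fingers slip, so the tile is seated. I lift off straight up, then clear the view.

Scaled: -14 cm is -0.4667, -12 cm is -0.4.

Call:
send_rows([
  [[0,0,-0.0017,0,0,0],[0,0,-0.005,0,0,0],[0,0,-0.0333,0,0,0],[0,0,-0.1333,0,0,0],[0,0,-0.2667,0,0,0],[0,0,-0.4,0,0,0],[0,0,-0.4667,0,0,0]],
])

```text
clock: 12.1
tool_pos: [0.5362, -0.0992, 0.1918]
orientation: [-180.0, 0.3, -178.6]
force: [-0.1, -1.0, 0.5]
opening: 0.0002
gripper_force: 0.0
```

Scaled: -28 cm is -0.9333, -24 cm is -0.8.

Call:
send_rows([
  [[0.0667,-0.1333,0,0,0,0],[0.1333,-0.2667,0,0,0,0],[0.1667,-0.4,0,0,0,0],[0.2,-0.5333,0,0,0,0],[0.2333,-0.6667,0,0,0,0],[0.2667,-0.8,0,0,0,0],[0.3,-0.9333,0,0,0,0],[0.3,-0.9333,0,0,0,0]],
])

```text
clock: 12.77
tool_pos: [0.4491, -0.3862, 0.1864]
orientation: [-180.0, -0.0, -178.9]
force: [-0.1, 1.0, 0.4]
opening: 0.0005
gripper_force: 0.0
```

```bash
python3 - <<'E'
from plant import ctrl
from h import *
P=[]
for n in("scene","top"):
    s=ctrl.snapshot(n);b,w=masks(s);c,r=rect(s,b,.046);print(n,r,sides(c,s,.046))
    y,x=(140,180) if n=="scene" else (150,270)
    P.append(cv2.convertScaleAbs(cv2.resize(s["img"][y:y+180,x:x+160,::-1],(400,450),interpolation=cv2.INTER_CUBIC),alpha=1.8))
cv2.imwrite("pics/c5.png",np.hstack(P));print(ctrl.get_obs()["tool_pos"])
E
```

```text
scene ((532.9620361328125, -97.00271606445312), (116.7927017211914, 117.57505798339844), 1.6937004327774048) {'+x': (np.float64(590.7), 1.45), '-x': (np.float64(475.6), 2.18), '+y': (np.float64(-39.1), 1.92), '-y': (np.float64(-155.2), 1.65)}
top ((531.5499877929688, -95.9501724243164), (116.47957611083984, 116.63089752197266), 1.7235660552978516) {'+x': (np.float64(588.5), 0.42), '-x': (np.float64(474.6), 1.21), '+y': (np.float64(-38.5), 1.32), '-y': (np.float64(-153.4), 1.6)}
[ 0.4499232  -0.38268756  0.18612112]
```

View pics/c5.png

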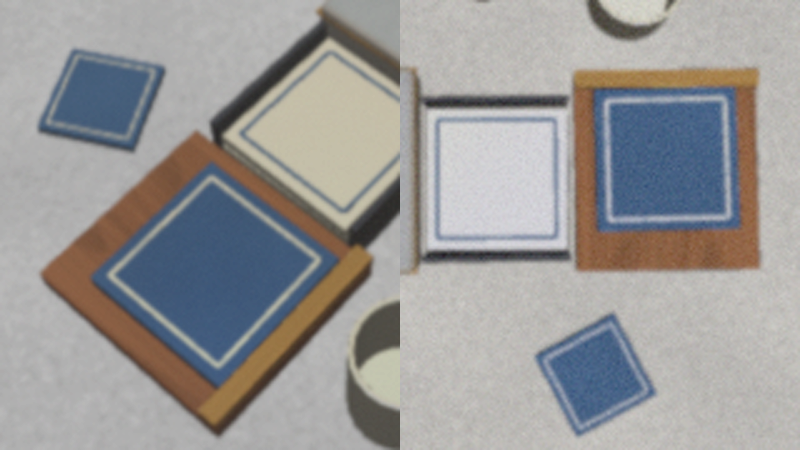

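The tile is flush with the rail in both views, and the white stack, mug and jar are undisturbed. I'm handing in.

```bash
python3 -c "
from plant import ctrl
print(ctrl.close_job())"
```

```text
the job is handed in; nothing more can be done
None
```

The blue tile was slid across the gap onto the stand and seated against the brass rail, flush and square in both camera views. The white tiles, mug, spice jar and bowl looked undisturbed, and the job is handed in; no verdict was returned.

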